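# Step the polisher's specimen arm one index hole inward

### The job

Step the specimen arm of the small polishing machine one hole inward, so that the held mount will run on a fresh track nearer the centre of the wheel: with a fingertip hooked through the pull ring from the front, lift the spring index pin out of its hole, swing the arm, and let the pin spring fully home in the very next hole. Grip nothing and be gentle with the ring, do not swing past that hole or the other way, keep off the polishing cloth, and leave the things on and around the machine where they stand.

Things in the scene. Friction and masses are not known exactly. Their poses are not given: they have to be found in the camera images.
- polisher: Bench polishing machine, fixed: grey housing 250 x 330 mm (x by y), deck 70 mm above the desk; origin at the centre of its underside, x from its front (control panel) to its back, y to its left, z up. Wheel in a steel bowl (rim 81 mm high), centre at (10, 45) mm. A steel water spout, 175 mm high, stands at the left back corner of the deck.
- column (a point): Point on the upright axis of the column about which the arm swings, 106 mm above the desk, at (90, -76) mm in the machine's frame; axes as the machine's. The hub nut ends 136 mm above the desk.
- next_hole (a point): Mouth of the index hole that the pin must go into: the third of four from the right, next on the left of the one it starts in. Holes are 9.5 mm wide, 13 degrees (24 mm) apart on a circle of 105 mm radius round the column, in a level aluminium quadrant plate (upper face 106 mm above the desk) on the column's front side.
- cloth: Grey polishing cloth with a paler worn track round its outer part, disc of 170 mm diameter, 1.5 mm thick, on the wheel; origin: centre of its underside, 76.5 mm above the desk. Not to be touched by the robot. The arm holds its mount 3.5 mm above it, so swinging does not rub it.
- swing_arm (a joint): Angle of the specimen arm about the column, rad: 0 in the hole where it starts; grows inward, clockwise seen from above (pull ring goes left, held mount toward the wheel's centre). Next hole inward at +0.227, the one after at +0.454, the outer one at -0.227. Turns easily (0.03 N m) once the pin is out; play in a hole about +-0.008.
- index_pin (a joint): Lift of the spring index pin, m: 0 = fully home, 10 mm deep in the plate; 0.010 = its tip just clears or rides on the plate; 0.020 = top stop. Spring and weight pull it down with 5 N at home to 9.5 N at the top. Pin 8 mm thick with a round tip: it drops in by itself when within about 2 mm (0.02 rad) of a hole.
- pull_ring: Steel ring fixed on top of the index pin, 48 mm inside, wire 6 mm. Origin: its centre, 180 mm above the desk with the pin home. x axis level, from the front toward the column; y level in the ring's plane, to the left; z up. It leans back 40 degrees: its top is 17 mm farther along +x and 21 mm higher than its centre. It turns with the arm and rises with the pin, without play.
- lever_end (a point): Point on the pin's axis at the top of its steel barrel on the dark arm's lever, 20 mm in front of the ring's centre, 143 mm above the desk. The lever beneath, 22 mm wide, runs from here to the column, its upper face 120 mm above the desk. Straight in front of it all is lower than 90 mm; the mount holder's black knob, 140 mm high, stands 85 mm to the left. Axes as the ring's.
- held_specimen (a point): Centre of the underside of the round black mount (30 mm wide) in the arm's holder, about 81 mm above the desk; 145 mm from the column axis.
- deck_mount: Round resin specimen mount, 30 mm wide and 16 mm high, loose on the machine's deck at the front right corner; origin at the centre of its underside. Leave it.
- corner_mount: Round resin specimen mount, 30 mm wide and 16 mm high, loose on the deck at the front left corner; origin at the centre of its underside. Leave it.
- the_wash_bottle: Wash bottle, 61 x 84 mm and 176 mm high, on the desk left of the machine; origin at its underside. Leave it.
- dropper_bottle: Amber dropper bottle, 30 mm wide, 118 mm high, on the desk right of the machine; origin at its underside. Leave it.
- dish: Glass dish with lid, 90 mm wide, 18 mm high, on the desk right of the machine's front; origin at its underside. Leave it.
- jar: Powder jar, 60 mm wide, 60 mm high, on the desk right of the machine's back; origin at its underside. Leave it.

How it is judged (in metres and radians):
On the way, in this order (a step that is already met when the one before it is completed fails the run):
1. the index pin is lifted clear of the plate by its ring while the arm still stands at its first hole (value of joint index_pin above 0.0095 m and value of joint swing_arm between -0.06 and 0.06 rad and contact force between the fingers and pull_ring above 1 N).
2. the arm has been swung to the next hole inward and the pin is fully home in it (value of joint index_pin below 0.0015 m and value of joint swing_arm between 0.207 and 0.247 rad), for 0.2 s.
At the end, for the whole second after the job is handed in: The arm stands at rest at the next hole inward (0.227 rad from its first hole, within 0.02) and the index pin is home in that hole (within 1.5 mm of its full depth); the robot is clear of everything (all of step 2 and velocity of joint swing_arm between -0.02 and 0.02 rad/s); the robot touches nothing.
It fails at once if the arm is swung the wrong way, or past the next hole, by half a hole or more (value of joint swing_arm above 0.34 rad or value of joint swing_arm below -0.113 rad).
It fails at once if the ring or anything else on the machine is gripped or forced (more than 30 N from the fingers) (contact force between the fingers and polisher above 30 N).
It fails at once if the robot touches the polishing cloth (contact force between any of the fingers, the arm and cloth above 0.5 N).
It fails at once if a mount on the deck is moved or lifted (distance of any of deck_mount, corner_mount from where it was at the start of the episode above 0.012 m).
It fails at once if a thing standing round the machine is moved or lifted (distance of any of the_wash_bottle, dropper_bottle, dish, jar from where it was at the start of the episode above 0.015 m).
It also fails if it takes over 48 s, if anything falls off the work surface, if the arm or the gripper's body presses on something with over 40 N, if the wrist force passes 120 N, or if a joint passes its speed limit or range.

### The arm

A 6-joint arm with a two-finger parallel gripper is mounted at the origin on a cart in front of the work surface, level with it; the furniture and walls round the work are solid. World frame = base frame: x ahead of the robot, y to its left, z up, the work surface at z = 0. Lengths are in mm, angles in rad, forces in N, time in s.
With the tool pointing down it reaches from about 300 to 875 mm from the base axis. Payload 6.4 kg.
Tool frame: the origin (TCP) lies between the finger pads; the fingertips stand tip_reach ahead of it and the grasp point (between the pads) lies 5 mm behind it (tip_reach is the distance from the TCP to the fingertips, in mm); z points along the fingers, x is the direction in which the jaws open and shut, and the axes are right-handed (so a half turn about z gives the same grasp; the last joint's range is limited). The gripper opens to 85 mm and grips with 20 to 120 N. Pads are 22 mm wide; open, the fingers measure 114 mm over their backs; the gripper's body (76 mm by 85 mm) begins 54 mm behind the grasp point. The pads swing forward as they close: fully open they stand 13 mm farther back than shut.
Start: joints at [0.897, 0.181, 1.607, -0, 1.354, -0.206], TCP at [259.273, 513.244, 245.288] pointing down, gripper open.
Joint ranges: [-2.99, 2.99], [-0.89, 2.07], [0.3, 2.58], [-1.14, 4.28], [0, 2.63], [-3.12, 3.12]. Speed limits (rad/s): [2.57, 2.57, 3.01, 3.14, 3.14, 3.14].

### API

Orientations are given as a unit quaternion [x, y, z, w].
In Python, from plant import * gives the robot as it stands.
- The arm moves only by the tool servo_tool, never from a script. Its arguments are lists of equal length, an entry for each row: "jaw": the finger opening in m, from 0 to 0.0854; "slide": the shift along the tool's x, y, z in m, a list of three; "turn": the turn about the tool's z in rad. A call has exactly 5 rows; each row is the pose to reach, as a shift and turn from the pose commanded when the call began, along the tool's axes at that moment; what a row does not reach only later rows make up. A row lasts 1/8 s, in which the tool goes at most 62.5 mm and 10.7 degrees, less where a joint would pass 70% of its speed; a pose out of reach is approached as far as the arm can. A call with a gripper value outside its range is refused whole. The fingers move at their own pace and stop on an object; "force" is the grip in N (left out, the last holds). Time passes only in rows, so rows that repeat a pose let the fingers close, or fill a call up. It gives the time, the measured TCP pose, the force and the opening at its end, in the units of the state.
- state(): the state, without advancing time (a new reading comes with each control period).
- grab_frame(name): name is "scene" or "top" or "wrist"; returns the picture (480x640x3 uint8, red, green, blue); there is no depth.
- get_calibration(name): a dict with "fx", "fy", "cx", "cy" (pixels), "world_to_cam" (4x4, takes a point from world to camera coordinates); the wrist camera has in their place "tool_from_camera" (4x4, takes a point from camera to tool coordinates, whose origin is the TCP and whose axes are the tool frame's). Camera axes: x right, y down, z forward; pixel columns grow to the right and rows downward; lengths in mm; the calibration is good to about 2 mm. A picture is of the moment at which its call begins: read the wrist's pose just before it. get_calibration takes no time and is no camera call.
- job_done(): hands the job in, once; it reports no verdict.
Trained networks look in the newest picture that a camera, given by its name, has taken for a name from the list of things; names that differ only in an ending like _2 or _b are one class to them, and where a whole thing is asked for, a point or a joint stands for the part that bears it (a point fixed in the world has none). Each returns a list of dicts, best first, with "confidence" (0 to 1); they miss things now and then, are a little off and sometimes report something else, mostly with a low value. They report only what shows in the picture. A call takes as long as a camera call.
- trace(camera, label): "mask" (480x640 bool, what is visible of it) and "box" ([left, top, width, height] in pixels, round what is visible of it).
The state is a dict: "clock": time; "joints": joint angles; "joint_velocities": joint speeds; "joint_efforts": joint torques, N m; "eef_pos": TCP position; "eef_rot": TCP orientation; "force": force on the tool from outside, world axes, zero at the start; "ft_torque": the same for the moment, N m; "finger_gap": opening from 0.0 (shut) to 1.0 (fully open).
Only numpy, scipy, OpenCV 4.12 (cv2) and the standard library are available. Lean on these libraries where they do the work, as an engineer would, in place of code of your own. Each camera call takes 0.05 s, during which the arm holds its last target.

## Working session

There is one attempt and no reset: what is moved stays moved. The work goes in short steps, Python scripts to look and compute and a tool call to move; the robot and the scene stay as the last step left them, time stands still between calls to the robot, and variables do not carry over. Pictures are saved under pics/ and viewed, and the job is handed in when it is done.

Besides the shell and the picture viewer there is one more tool, called after ">>>" as name([rows], argument=value, ...), one row to a line, values as JSON. servo_tool: Moves the arm, as the interface text tells. Its arguments: {"type":"object","properties":{"jaw":{"type":"array"},"slide":{"type":"array"},"turn":{"type":"array"},"force":{"type":"number"}},"required":["jaw","slide","turn"]}

```bash
ls; mkdir -p pics; python3 - <<'E'
from plant import *
import cv2
s=state(); print(s)
for n in ["scene","top","wrist"]:
    im=grab_frame(n); cv2.imwrite(f"pics/{n}0.png",im[:,:,::-1]); print(n,get_calibration(n))
E
```

```text
pics
{'clock': 0.0, 'joints': array([ 8.96720152e-01,  1.81561934e-01,  1.60801269e+00,  1.14419270e-05,
        1.35379722e+00, -2.06307517e-01]), 'joint_velocities': array([-4.52815672e-04, -1.35059654e-03, -3.41535149e-05, -6.74429668e-05,
       -5.59780655e-04,  4.69406540e-04]), 'joint_efforts': array([ 3.68397468e-04, -4.44869685e+01, -3.51334727e+01, -2.63011734e-04,
        9.05809313e-03,  2.89581777e-06]), 'eef_pos': array([258.91176436, 512.81545449, 244.37012377]), 'eef_rot': array([ 8.51732594e-01,  5.23975950e-01, -8.39001064e-04,  2.95773535e-04]), 'force': array([-0.1934723 ,  0.42339484,  0.53245384]), 'ft_torque': array([ 0.03869521,  0.00162222, -0.04017138]), 'finger_gap': 0.9998388631153863}
scene {'fx': 621.1264364424081, 'fy': 621.1264364424081, 'cx': 320.5630370067325, 'cy': 238.18642794658305, 'world_to_cam': array([[ 6.97735709e-01, -7.16118747e-01, -1.84070558e-02,
        -3.40203596e+02],
       [-3.70137735e-01, -3.38398417e-01, -8.65150027e-01,
         3.61145029e+02],
       [ 6.13321235e-01,  6.10459213e-01, -5.01175230e-01,
         9.51096453e+02]
[... 320 characters left out ...]
2.11104896e-02, -1.79148685e-01,
         5.86308670e+02],
       [ 1.79127053e-01,  2.92665334e-03, -9.83821596e-01,
         1.10719696e+03],
       [ 0.00000000e+00,  0.00000000e+00,  0.00000000e+00,
         1.00000000e+00]])}
wrist {'fx': 335.83595001980467, 'fy': 335.83595001980467, 'cx': 319.04336369364, 'cy': 241.89334507006478, 'tool_from_camera': array([[ 9.99999759e-01, -4.96930105e-04,  4.83999549e-04,
         9.59134729e-01],
       [ 3.24968871e-04,  9.52021252e-01,  3.06031748e-01,
        -7.88396289e+01],
       [-6.12854245e-04, -3.06031517e-01,  9.52021184e-01,
        -1.27959933e+02],
       [ 0.00000000e+00,  0.00000000e+00,  0.00000000e+00,
         1.00000000e+00]])}
```

View pics/scene0.png

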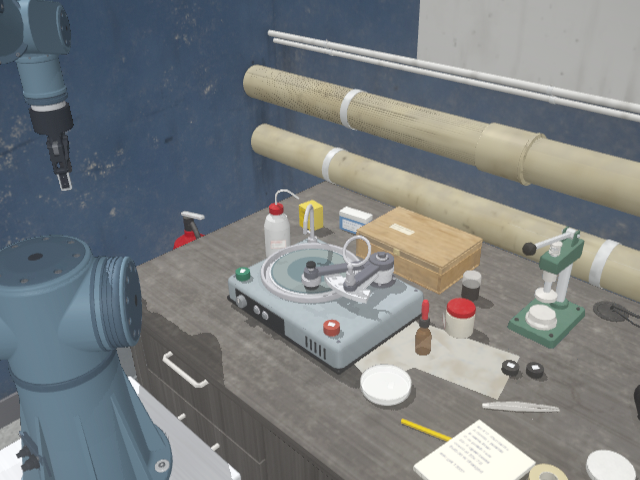

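View pics/top0.png

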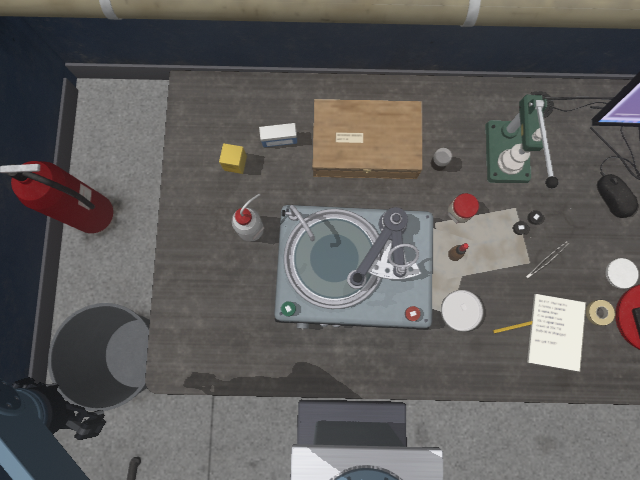

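View pics/wrist0.png

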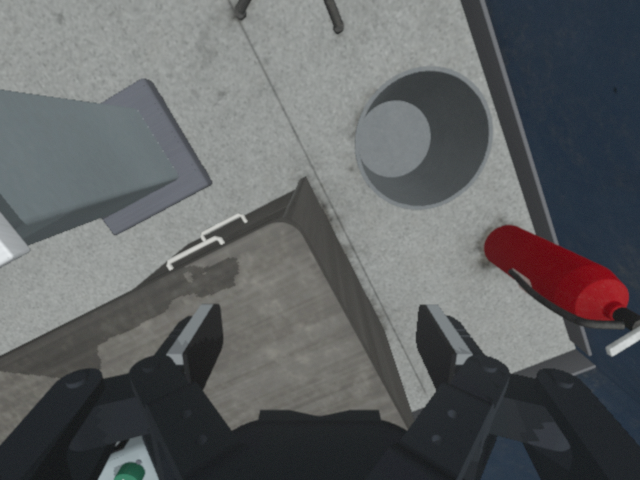

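```bash
python3 - <<'E'
import plant,inspect
print([n for n in dir(plant) if not n.startswith('__')])
from plant import *
import numpy as np,cv2
for k in dir(plant):
    v=getattr(plant,k)
    if isinstance(v,(int,float)): print(k,v)
out={}
for c in ["scene","top"]:
    im=grab_frame(c)
    for l in ["polisher","pull_ring","cloth","swing_arm","held_specimen","lever_end","column","deck_mount"]:
        r=trace(c,l)
        for i,d in enumerate(r[:2]): print(c,l,round(d["confidence"],2),d["box"],d["mask"].sum())
        if r: out[c+"_"+l]=r[0]["mask"]
np.savez("m0.npz",**out)
print(state()["clock"])
s=cv2.imread("pics/scene0.png"); t=cv2.imread("pics/top0.png")
cv2.imwrite("pics/scene_z.png",cv2.resize(s[190:380,215:435],None,fx=3.5,fy=3.5)[:600,:800])
cv2.imwrite("pics/top_z.png",cv2.resize(t[195:335,265:445],None,fx=4,fy=4))
E
```

```text
['MotionError', 'get_calibration', 'grab_frame', 'job_done', 'state', 'tip_reach', 'trace']
tip_reach 14.0
scene polisher 0.73 [226.2, 202.4, 197.7, 173.3] 16525
scene pull_ring 0.75 [340.6, 236.4, 29.1, 26.9] 224
scene cloth 0.92 [273.0, 248.4, 73.1, 45.2] 1909
scene cloth 0.71 [338.5, 238.1, 33.2, 33.2] 287
scene swing_arm 0.77 [302.7, 234.2, 91.5, 57.5] 2084
scene held_specimen 0.85 [302.4, 237.8, 91.1, 51.9] 1744
scene lever_end 0.97 [304.0, 236.0, 89.8, 54.3] 1903
scene column 0.88 [229.6, 206.6, 193.6, 167.5] 15771
scene deck_mount 0.81 [322.4, 319.3, 17.3, 15.2] 240
top polisher 0.58 [274.7, 202.4, 160.9, 128.1] 18101
top pull_ring 0.69 [273.4, 203.5, 159.6, 127.1] 18279
top pull_ring 0.65 [282.3, 304.1, 11.9, 12.7] 157
top cloth 0.65 [292.7, 216.0, 79.8, 81.2] 4381
top swing_arm 0.85 [347.4, 204.6, 71.1, 80.8] 1983
top held_specimen 0.57 [344.8, 208.6, 71.1, 82.1] 2062
top lever_end 0.66 [347.4, 209.1, 72.4, 80.1] 1800
top column 0.94 [274.0, 205.3, 157.3, 122.1] 17970
1.05
```

View pics/scene_z.png

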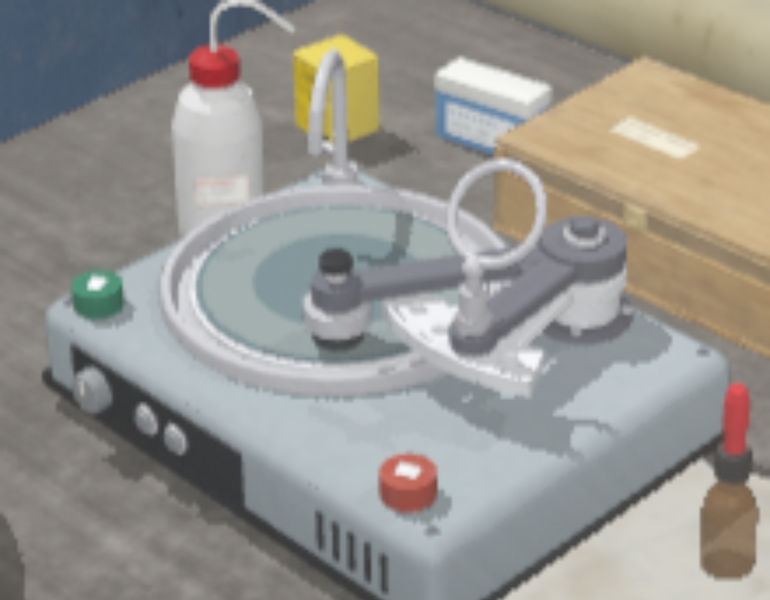

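View pics/top_z.png

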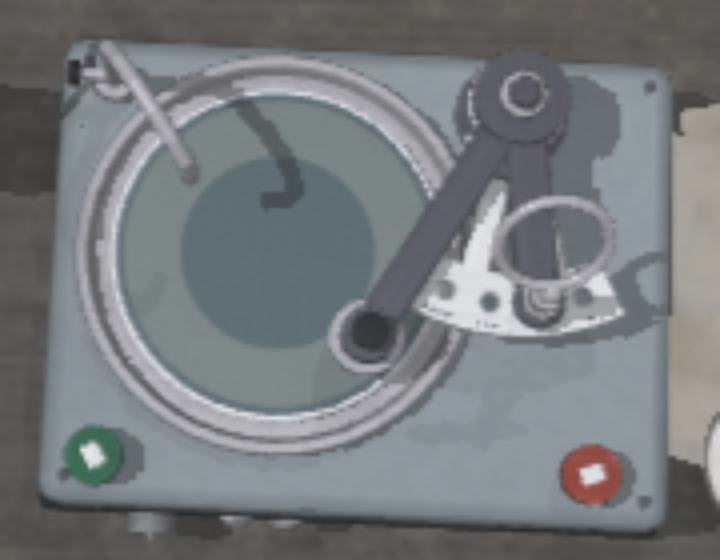

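```bash
cat > h.py <<'E'
import numpy as np,cv2
from plant import *
def atz(c,u,v,z):
    k=get_calibration(c);T=k["world_to_cam"];R=T[:3,:3];C=-R.T@T[:3,3]
    d=R.T@np.array([(u-k["cx"])/k["fx"],(v-k["cy"])/k["fy"],1]);return C+d*(z-C[2])/d[2]
def proj(c,p):
    k=get_calibration(c);T=k["world_to_cam"];q=T[:3,:3]@np.asarray(p)+T[:3,3];return np.array([q[0]/q[2]*k["fx"]+k["cx"],q[1]/q[2]*k["fy"]+k["cy"]])
def tri(pts):
    A=[];b=[]
    for c,u,v in pts:
        k=get_calibration(c);T=k["world_to_cam"]
        for f,cc,x,row in((k["fx"],k["cx"],u,0),(k["fy"],k["cy"],v,1)):
            a=(x-cc)/f; A.append(T[row,:3]-a*T[2,:3]); b.append(a*T[2,3]-T[row,3])
    return np.linalg.lstsq(np.array(A),np.array(b),rcond=None)[0]
E
python3 - <<'E'
from h import *
print("ring",tri([("scene",357,250.9),("top",404.,255.8)]),atz("top",404,255.8,180),atz("scene",357,250.9,180))
print("nut",tri([("scene",383,255.7),("top",396,218.25)]),atz("top",396,218.25,136),atz("scene",383,255.7,136))
# deck corners top view at z=70 : zoom px
for z in [(70,42),(655,65),(668,528),(42,500)]:
    print(atz("top",z[0]/4+265,z[1]/4+195,70))
print("cloth",atz("top",(115+435)/8+265,(95+412)/8+195,78))
print("knob",atz("top",372/4+265,332/4+195,140))
print("holes",[atz("top",a/4+265,b/4+195,106)[:2].round() for a,b in((444,290),(489,301),(582,296))])
E
```

```text
ring [532.89078003 -54.23145742 183.22988454] [532.94724873 -54.31260248 180.        ] [537.47781071 -50.98774537 180.        ]
nut [618.50547686 -46.90521058 130.33579319] [615.83866053 -44.93965187 136.        ] [613.13950065 -53.3179447  136.        ]
[653.5656755 190.1959323  70.       ]
[ 647.64149287 -123.76065881   70.        ]
[ 402.63170615 -127.27673973   70.        ]
[410.02830424 195.97935038  70.        ]
cloth [540.06289079  78.10483411  78.        ]
knob [493.0481837   30.52103055 140.        ]
holes [array([519.,  -8.]), array([514., -31.]), array([517., -78.])]
```

```bash
cat >> h.py <<'E'
from scipy.spatial.transform import Rotation as Rn
def tool():
    s=state();return s["eef_pos"],Rn.from_quat(s["eef_rot"]),s
def yaw():
    p,R,s=tool();x=R.as_matrix()[:,0];return np.arctan2(x[1],x[0])
def w2t(dw):  # world delta -> tool slide (m)
    p,R,s=tool();return (R.inv().apply(dw)/1000).round(4)
E
python3 - <<'E'
from h import *
p,R,s=tool();print(p,yaw(),w2t(np.array([480,200,320])-p), w2t(np.array([500,-54,320])-p))
E
```

```text
[259.28748266 513.23383081 245.28378933] 1.1029352508211951 [-0.18    0.3383 -0.0747] [-0.3977  0.4707 -0.0747]
```

>>> servo_tool([
  [-0.03,0.035,-0.03],
  [-0.07,0.08,-0.055],
  [-0.11,0.125,-0.075],
  [-0.15,0.17,-0.075],
  [-0.19,0.215,-0.075],
], jaw=[0.085,0.085,0.085,0.085,0.085], turn=[0.1,0.2,0.3,0.4,0.5])

```text
clock: 1.68
eef_pos: [366.0, 245.1, 321.0]
eef_rot: [0.955, 0.296, 0.001, 0.0]
force: [0.6, 0.6, 0.2]
finger_gap: 0.995
```

```bash
python3 - <<'E'
from h import *
p,R,s=tool();print(p,yaw(),s["clock"], w2t(np.array([500,-52,320])-p))
E
```

```text
[366.038318   245.05012026 321.02016367] 0.6002629107445053 1.675 [-0.0572  0.3208  0.0011]
```

>>> servo_tool([
  [-0.011,0.06,0],
  [-0.022,0.12,0],
  [-0.034,0.18,0],
  [-0.045,0.24,0],
  [-0.057,0.3,0],
], jaw=[0.085,0.085,0.085,0.085,0.085], turn=[0.1,0.2,0.3,0.4,0.5])

```text
clock: 2.3
eef_pos: [489.3, -34.8, 320.6]
eef_rot: [0.999, 0.05, 0.0, 0.0]
force: [0.2, 1.0, 0.1]
finger_gap: 0.998
```

```bash
python3 - <<'E'
from h import *
p,R,s=tool();print(p,yaw(),s["clock"],s["joints"],w2t(np.array([533,-54,300])-p))
for n in ["scene","wrist","top"]:
    im=grab_frame(n); cv2.imwrite(f"pics/{n}1.png",im[:,:,::-1])
E
```

```text
[489.25435189 -34.75303848 320.6140217 ] 0.09937775101712536 2.3 [-3.13620088e-01 -6.97357604e-02  1.71792120e+00  2.60274735e-04
  1.49243974e+00 -4.13018012e-01] [0.0416 0.0235 0.0207]
```

View pics/wrist1.png

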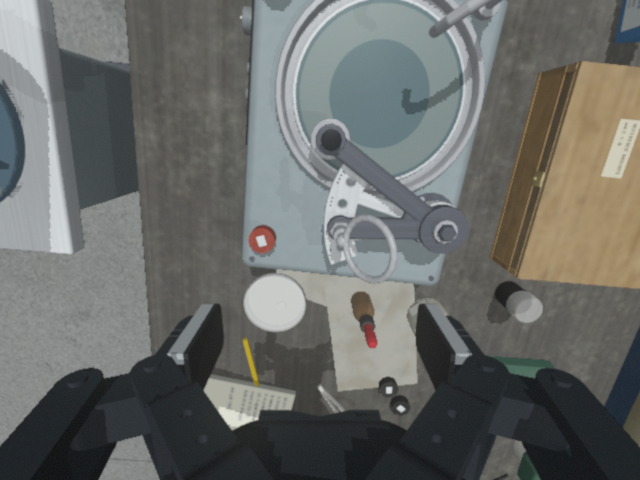

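View pics/scene1.png

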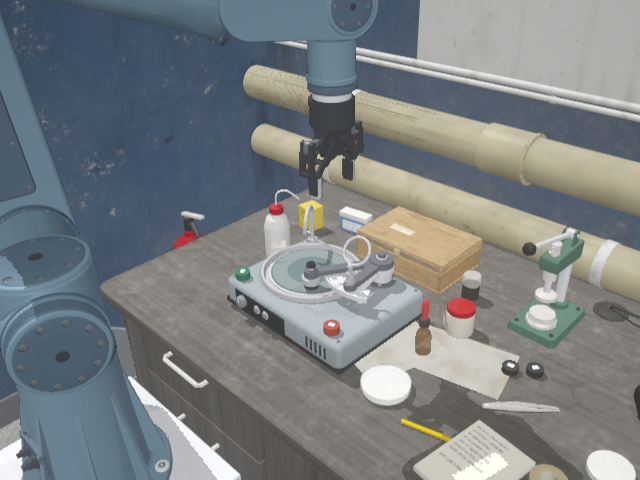

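```bash
cat >> h.py <<'E'
def wray(u,v,p,R):
    k=get_calibration("wrist");T=k["tool_from_camera"]
    d=T[:3,:3]@np.array([(u-k["cx"])/k["fx"],(v-k["cy"])/k["fy"],1])
    return p+R.apply(T[:3,3]),R.apply(d)
def wz(u,v,z,p=None,R=None):
    if p is None: p,R,_=tool()
    c,d=wray(u,v,p,R);return c+d*(z-c[2])/d[2]
def wproj(P,p=None,R=None):
    if p is None: p,R,_=tool()
    k=get_calibration("wrist");T=k["tool_from_camera"]
    q=T[:3,:3].T@(R.inv().apply(np.asarray(P)-p)-T[:3,3]);return np.array([q[0]/q[2]*k["fx"]+k["cx"],q[1]/q[2]*k["fy"]+k["cy"]])
E
python3 - <<'E'
from h import *
im=cv2.imread("pics/wrist1.png"); cv2.imwrite("pics/w1z.png",cv2.resize(im[170:290,300:480],None,fx=4.4,fy=4.4,interpolation=cv2.INTER_CUBIC))
im=cv2.imread("pics/scene1.png"); cv2.imwrite("pics/s1z.png",cv2.resize(im[85:205,260:400],None,fx=5,fy=5,interpolation=cv2.INTER_CUBIC))
for l in["pull_ring"]:
    for d in trace("wrist",l): print(d["confidence"],d["box"],d["mask"].sum())
print(wz(370,248,180),wz(446,232,136))
E
```

```text
0.73 [343.3, 213.1, 55.3, 68.2] 1205
[532.64078916 -40.9697834  180.        ] [611.80122072 -31.59560331 136.        ]
```

View pics/w1z.png

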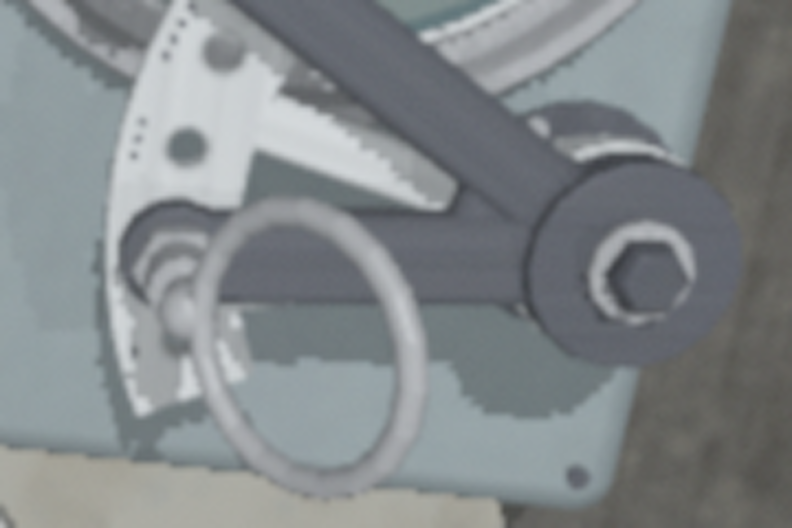

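View pics/s1z.png

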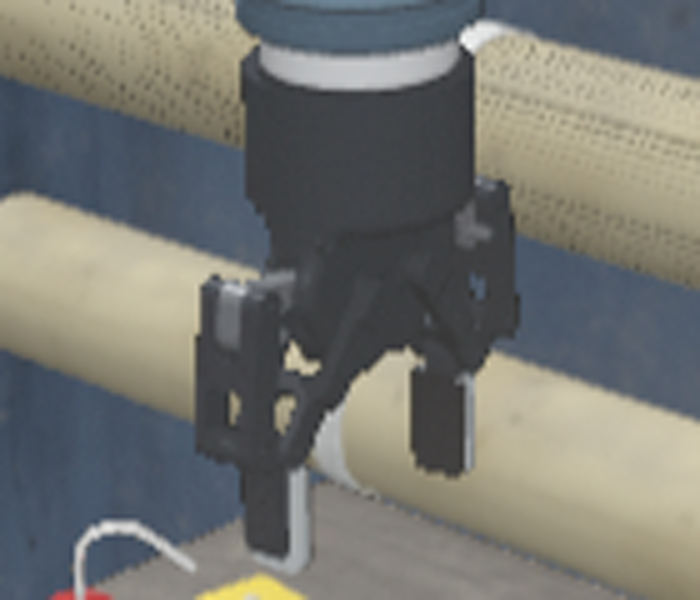

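>>> servo_tool([
  [0,0.0,0],
  [0,0,0],
  [0,0,0],
  [0,0,0],
  [0,0,0],
], jaw=[0.02,0.02,0.02,0.02,0.02], turn=[0,0,0,0,0])

```text
clock: 3.12
eef_pos: [488.7, -32.5, 320.4]
eef_rot: [0.999, 0.052, 0.0, 0.0]
force: [-0.2, 0.7, 0.9]
finger_gap: 0.235
```

```bash
python3 - <<'E'
from h import *
p,R,s=tool();print(p,yaw(),s["clock"],s["finger_gap"])
im=grab_frame("wrist")[:,:,::-1]; cv2.imwrite("pics/w2.png",im)
np.savez("w2pose.npz",p=p,q=R.as_quat())
for d in trace("wrist","pull_ring"):
    print(d["confidence"],d["box"],d["mask"].sum())
    np.save("w2ring.npy",d["mask"]) 
im=grab_frame("scene")[:,:,::-1]; cv2.imwrite("pics/s2z.png",cv2.resize(im[85:205,260:400],None,fx=5,fy=5,interpolation=cv2.INTER_CUBIC))
E
```

```text
[488.66202853 -32.45877001 320.35180572] 0.10348750802782422 3.125 0.23544966385533864
0.93 [342.6, 226.7, 55.9, 65.4] 1268
0.38 [241.6, 1.8, 290.8, 291.6] 64941
```

View pics/s2z.png

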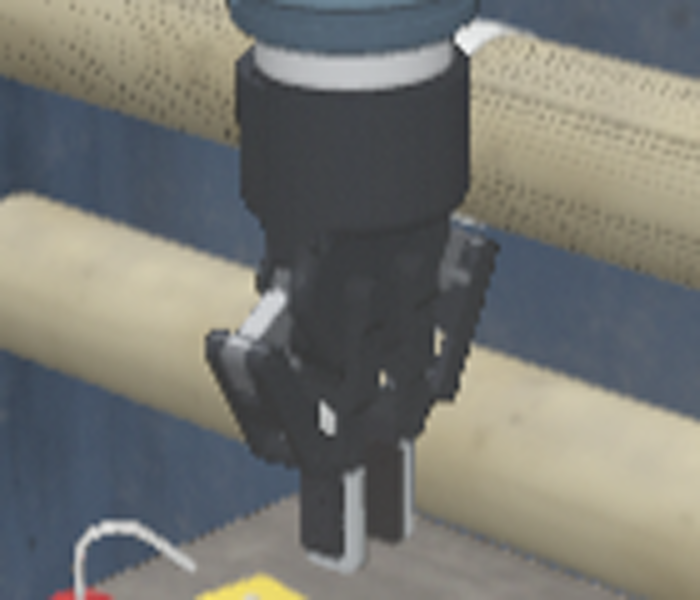

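View pics/w2.png

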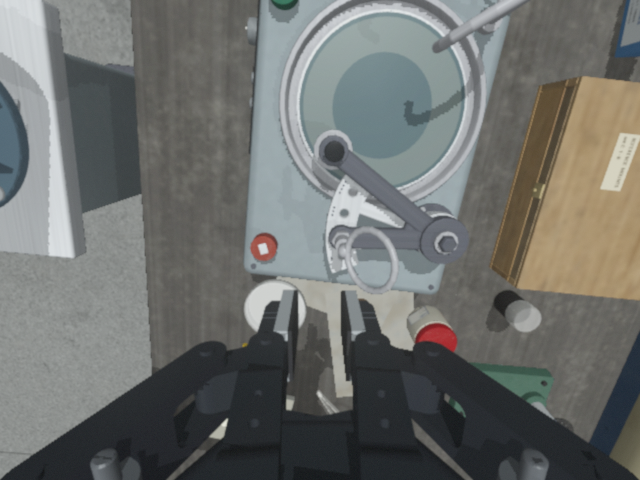

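```bash
python3 - <<'E'
from h import *
from scipy.optimize import least_squares
P=np.load("w2pose.npz");p=P["p"];R=Rn.from_quat(P["q"])
im=cv2.imread("pics/w2.png");cv2.imwrite("pics/w2z.png",cv2.resize(im[190:310,300:480],None,fx=4.4,fy=4.4,interpolation=cv2.INTER_CUBIC))
m=np.load("w2ring.npy");m0=np.load("m0.npz")["scene_pull_ring"]
ph=np.linspace(0,2*np.pi,180)
def ring(c,y):
    L=np.stack([27*np.sin(ph)*np.sin(np.radians(40)),27*np.cos(ph),27*np.sin(ph)*np.cos(np.radians(40))],1)
    return Rn.from_euler("z",y).apply(L)+c
from scipy.spatial import cKDTree
def pw(X):
    k=get_calibration("wrist");T=k["tool_from_camera"];q=(R.inv().apply(X-p)-T[:3,3])@T[:3,:3]
    return np.c_[q[:,0]/q[:,2]*k["fx"]+k["cx"],q[:,1]/q[:,2]*k["fy"]+k["cy"]]
def ps(X,c="scene"):
    k=get_calibration(c);T=k["world_to_cam"];q=X@T[:3,:3].T+T[:3,3]
    return np.c_[q[:,0]/q[:,2]*k["fx"]+k["cx"],q[:,1]/q[:,2]*k["fy"]+k["cy"]]
def pts(mm): v,u=np.nonzero(mm);return np.c_[u,v]
W=pts(m);S=pts(m0)
print(W.mean(0),S.mean(0))
def fit(which,free):
    def f(x):
        c=[x[0],x[1],180]; X=ring(c,x[2]); r=[]
        if 'w' in which: r.append(cKDTree(pw(X)).query(W)[0]/len(W)**.5*3)
        if 's' in which: r.append(cKDTree(ps(X)).query(S)[0]/len(S)**.5*3)
        r.append([(x[2]-.1)*free]); return np.concatenate(r)
    o=least_squares(f,[533,-50,.1],diff_step=1e-4);print(which,o.x,o.cost);return o.x
fit("w",.1);fit("s",5);x=fit("ws",.1)
# overlay
o=cv2.imread("pics/w2.png")
xw=fit("w",.1)
print("nut w", wz(448,243,136,p,R))
for X in pw(ring([xw[0],xw[1],180],xw[2])): cv2.circle(o,tuple(int(a) for a in X.round()),0,(0,0,255),-1)
for X in pw(ring([533,-54,180],.1)): cv2.circle(o,tuple(int(a) for a in X.round()),0,(0,255,0),-1)
cv2.imwrite("pics/w2o.png",cv2.resize(o[190:310,300:480],None,fx=4.4,fy=4.4,interpolation=cv2.INTER_NEAREST))
E
```

```text
[367.50667529 135.4113734 ] [357.22321429 249.54910714]
w [ 5.17501453e+02  5.15782893e+01 -6.26517215e-02] 26064.8294230366
s [ 5.36280903e+02 -5.02079542e+01  6.62102243e-02] 3.5719978676193755Traceback (most recent call last):
  File "<stdin>", line 27, in <module>
  File "<stdin>", line 26, in fit
    return func(*args, **kwargs)
    result = trf(vector_fun.fun, vector_fun.jac, x0, f0, J0, lb, ub, ftol, xtol,
                 gtol, max_nfev, x_scale, loss_function, tr_solver,
                 tr_options.copy(), verbose, callback=callback_wrapped)
    return trf_no_bounds(
        fun, jac, x0, f0, J0, ftol, xtol, gtol, max_nfev, x_scale,
        loss_function, tr_solver, tr_options, verbose, callback=callback)
    J = jac(x)
    self._update_jac()
    ~~~~~~~~~~~~~~~~^^
    self.J = self.jac_wrapped(xp_copy(self.x), f0=self.f)
             ~~~~~~~~~~~~~~~~^^^^^^^^^^^^^^^^^^^^^^^^^^^^
    J, dct = approx_derivative(
             ~~~~~~~~~~~~~~~~~^
        self.fun,
        ^^^^^^^^^
    ...<2 lines>...
        **self.finite_diff_options,
        ^^^^^^^^^^^^^^^^^^^^^^^^^^^
    )
    ^
    J, _nfev = _dense_difference(fun_wrapped, x0, f0, h,
               ~~~~~~~~~~~~~~~~~^^^^^^^^^^^^^^^^^^^^^^^^
                             use_one_sided, method,
                             ^^^^^^^^^^^^^^^^^^^^^^
                             mf)
                             ^^^
    df = [f_eval - f0 for f_eval in f_evals]
                                    ^^^^^^^
    f = np.atleast_1d(self.fun(x, *self.args, **self.kwargs))
                      ~~~~~~~~^^^^^^^^^^^^^^^^^^^^^^^^^^^^^^
    return np.atleast_1d(self.fun(x))
                         ~~~~~~~~^^^
    return self.f(x, *self.args, **self.kwargs)
           ~~~~~~^^^^^^^^^^^^^^^^^^^^^^^^^^^^^^
  File "<stdin>", line 24, in f
  File "<stdin>", line 15, in ps
ValueError: time passes only in moves, steps and waits
```

```bash
cat > ringfit.py <<'E'
from h import *
from scipy.optimize import least_squares
from scipy.spatial import cKDTree
CAL={c:get_calibration(c) for c in("scene","top","wrist")}
ph=np.linspace(0,2*np.pi,180)
def ring(c,y):
    L=np.stack([27*np.sin(ph)*np.sin(np.radians(40)),27*np.cos(ph),27*np.sin(ph)*np.cos(np.radians(40))],1)
    return Rn.from_euler("z",y).apply(L)+c
def pj(c,X,p=None,R=None):
    k=CAL[c]
    if c=="wrist": T=k["tool_from_camera"];q=(R.inv().apply(X-p)-T[:3,3])@T[:3,:3]
    else: T=k["world_to_cam"];q=X@T[:3,:3].T+T[:3,3]
    return np.c_[q[:,0]/q[:,2]*k["fx"]+k["cx"],q[:,1]/q[:,2]*k["fy"]+k["cy"]]
def pts(mm): v,u=np.nonzero(mm);return np.c_[u,v]
def fit(masks,x0,p,R,free=.1,zfix=True):
    def f(x):
        X=ring(x[:3],x[3]); r=[]
        for c,m in masks.items():
            W=pts(m); Q=pj(c,X,p,R); r.append(cKDTree(Q).query(W)[0]/len(W)**.5); r.append(cKDTree(W).query(Q)[0]/len(Q)**.5)
        r.append([(x[3]-x0[3])*free, (x[2]-x0[2])*(100 if zfix else .01)]); return np.concatenate(r)
    o=least_squares(f,x0,diff_step=1e-4);return o.x,o.cost
E
python3 - <<'E'
from ringfit import *
p,R,s=tool();print(p)
im=grab_frame("wrist")[:,:,::-1].copy()
cv2.imwrite("pics/w3.png",im)
m=trace("wrist","pull_ring")[0];print(m["confidence"],m["box"]);m=m["mask"]
ms=np.load("m0.npz")["scene_pull_ring"]
x0=[533,-50,180,.1]
for mk in({"wrist":m},{"scene":ms},{"wrist":m,"scene":ms}): print(list(mk),*fit(mk,x0,p,R,.1 if "wrist" in mk else 5))
xw=fit({"wrist":m},x0,p,R)[0]
print("nut",wz(448,243,136,p,R))
for x,c in((xw,(0,0,255)),([533,-54,180,.1],(0,255,0))):
    for a in pj("wrist",ring(x[:3],x[3]),p,R): cv2.circle(im,tuple(int(b) for b in a.round()),0,c,-1)
cv2.imwrite("pics/w3o.png",cv2.resize(im[190:310,300:480],None,fx=4.4,fy=4.4,interpolation=cv2.INTER_NEAREST))
E
```

```text
[488.69600944 -32.71637324 320.28930068]
0.93 [343.0, 225.5, 56.0, 67.7]
['wrist'] [ 5.34134869e+02 -5.06844266e+01  1.79999999e+02  1.04099419e-01] 2.2518292695342343
['scene'] [ 5.36261701e+02 -5.01169080e+01  1.80000000e+02  8.44878162e-02] 0.5623057636472647
['wrist', 'scene'] [ 5.34394330e+02 -5.09102334e+01  1.80000005e+02  9.66193273e-02] 2.949764232500588
nut [616.58361943 -41.56228135 136.        ]
```

View pics/w3o.png

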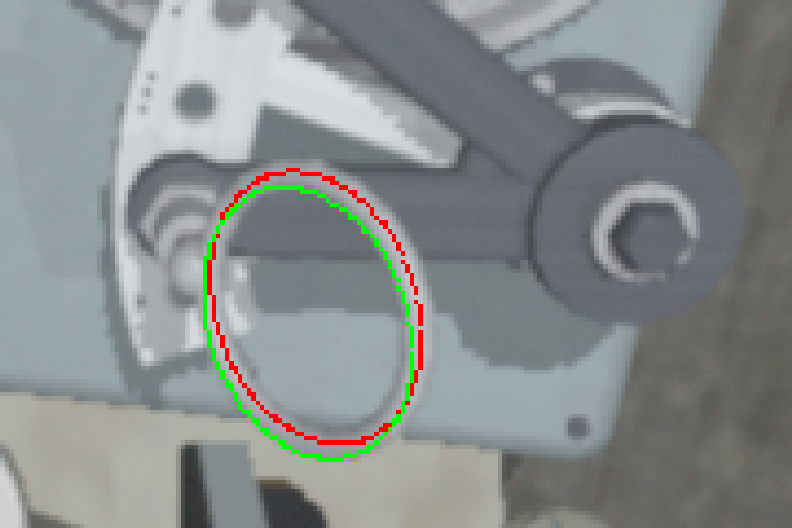

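```bash
python3 - <<'E'
from h import *
p,R,s=tool();print(p,yaw(),w2t(np.array([585.5,-45.6,235])-p))
E
```

```text
[488.68397822 -32.7654139  320.25621212] 0.10285226102122202 [0.095  0.0227 0.0852]
```

>>> servo_tool([
  [0.035,0.008,0.0],
  [0.07,0.016,0.02],
  [0.095,0.0227,0.05],
  [0.095,0.0227,0.075],
  [0.095,0.0227,0.085],
], jaw=[0.085,0.085,0.085,0.085,0.085], turn=[0,0,0,0,0])

```text
clock: 4.0
eef_pos: [584.7, -45.4, 233.1]
eef_rot: [0.999, 0.051, -0.002, -0.001]
force: [-0.8, -0.1, 0.4]
finger_gap: 0.997
```

>>> servo_tool([
  [0,0,0],
  [0,0,0],
  [0,0,0],
  [0,0,0],
  [0,0,0],
], jaw=[0.085,0.085,0.085,0.085,0.085], turn=[0,0,0,0,0])

```text
clock: 4.62
eef_pos: [585.6, -45.6, 235.7]
eef_rot: [0.999, 0.051, 0.0, 0.0]
force: [-0.4, 0.2, 0.4]
finger_gap: 0.996
```

```bash
python3 - <<'E'
from ringfit import *
p,R,s=tool();print(p,yaw(),s["clock"],s["force"],s["finger_gap"])
im=grab_frame("wrist")[:,:,::-1].copy()
cv2.imwrite("pics/w4.png",im)
r=trace("wrist","pull_ring")
for d in r: print(d["confidence"],d["box"])
if r: print(fit({"wrist":r[0]["mask"]},[534,-51,180,.1],p,R))
im=grab_frame("scene")[:,:,::-1]; cv2.imwrite("pics/s4z.png",cv2.resize(im[130:290,280:460],None,fx=4.4,fy=3.7,interpolation=cv2.INTER_CUBIC))
E
```

```text
[585.60038013 -45.55822602 235.66848155] 0.1030063697735645 4.625 [-0.35680106  0.21597647  0.36048501] 0.9958903097476838
0.67 [204.0, 224.5, 55.6, 98.6]
(array([ 5.34186987e+02, -5.08167432e+01,  1.80000001e+02,  9.30260664e-02]), np.float64(4.816101542070264))
```

View pics/w4.png

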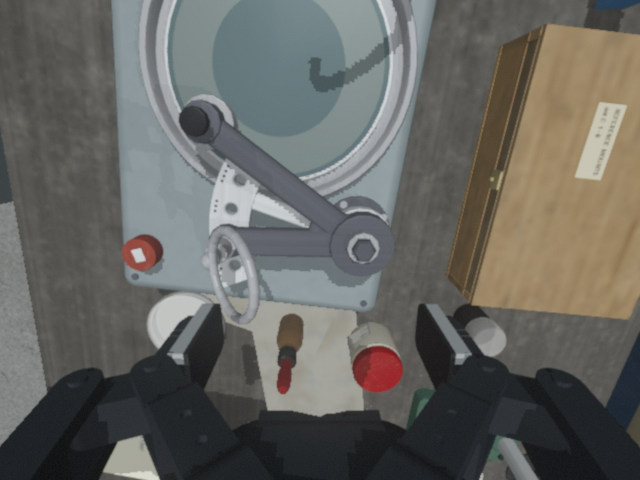

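View pics/s4z.png

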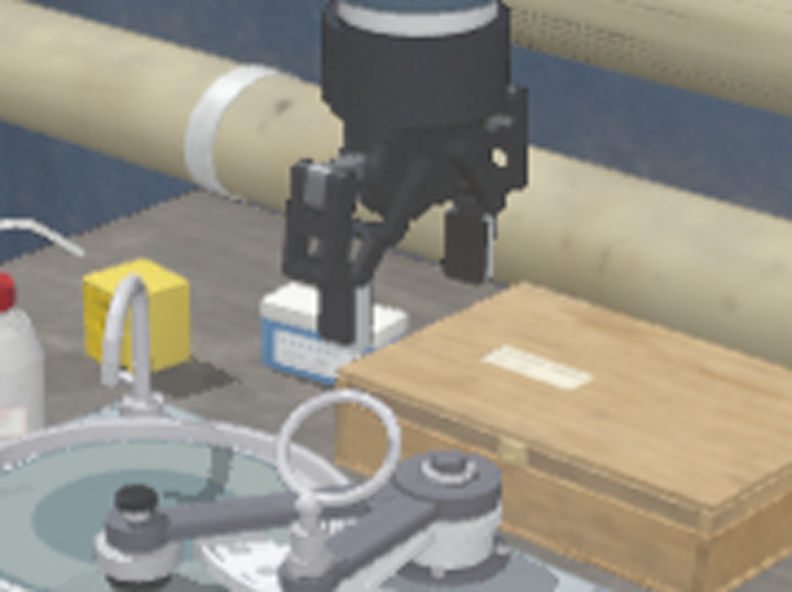

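```bash
python3 - <<'E'
from ringfit import *
k=CAL["wrist"];T=k["tool_from_camera"]
for P in [(-42.5,-11,14),(-42.5,-11,1),(-42.5,11,14),(-42.5,11,1),(-42.5,-11,-36),(-57,-11,1),(-57,-11,-36)]:
    q=T[:3,:3].T@(np.array(P)-T[:3,3]);print(P,(q[0]/q[2]*k["fx"]+k["cx"]).round(1),(q[1]/q[2]*k["fy"]+k["cy"]).round(1))
im=cv2.imread("pics/w4.png");cv2.imwrite("pics/w4f.png",cv2.resize(im[290:450,60:260],None,fx=4,fy=3.7,interpolation=cv2.INTER_CUBIC))
E
```

```text
(-42.5, -11, 14) 227.2 288.8
(-42.5, -11, 1) 219.3 302.2
(-42.5, 11, 14) 231.0 330.1
(-42.5, 11, 1) 223.8 346.2
(-42.5, -11, -36) 187.0 356.7
(-57, -11, 1) 185.5 302.2
(-57, -11, -36) 142.1 356.8
```

View pics/w4f.png

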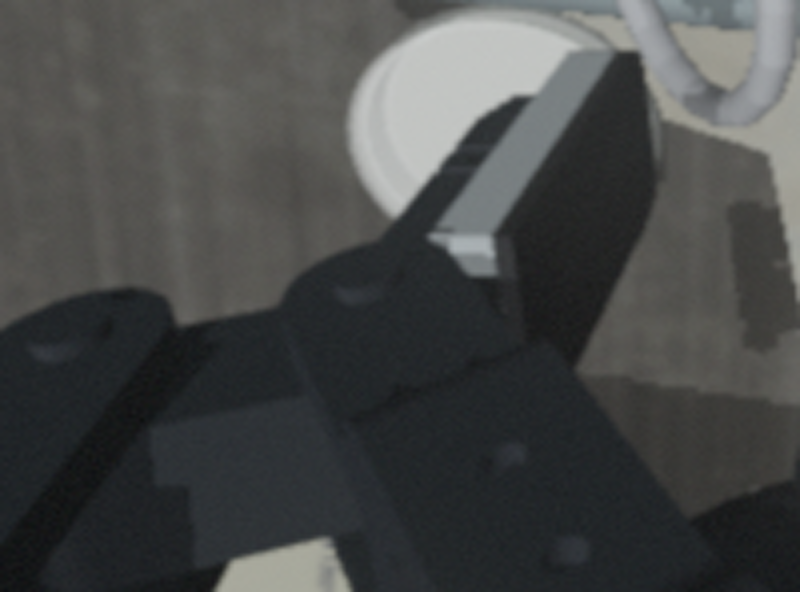

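>>> servo_tool([
  [-0.002,0,0.012],
  [-0.002,0,0.025],
  [-0.002,0,0.038],
  [-0.002,0,0.05],
  [-0.002,0,0.06],
], jaw=[0.085,0.085,0.085,0.085,0.085], turn=[0,0,0,0,0])

```text
clock: 5.4
eef_pos: [583.3, -45.7, 174.1]
eef_rot: [0.999, 0.051, -0.0, -0.0]
force: [0.8, -0.2, 0.1]
finger_gap: 0.992
```

>>> servo_tool([
  [0,0,0],
  [0,0,0],
  [0,0,0],
  [0,0,0],
  [0,0,0],
], jaw=[0.085,0.085,0.085,0.085,0.085], turn=[0,0,0,0,0])

```text
clock: 6.02
eef_pos: [583.6, -45.8, 175.5]
eef_rot: [0.999, 0.052, 0.0, 0.0]
force: [0.2, 0.4, -0.7]
finger_gap: 0.993
```

```bash
python3 - <<'E'
from ringfit import *
p,R,s=tool();print(p,yaw(),s["clock"],s["force"],s["finger_gap"])
im=grab_frame("wrist")[:,:,::-1].copy()
cv2.imwrite("pics/w5.png",im)
im=grab_frame("scene")[:,:,::-1]; cv2.imwrite("pics/s5z.png",cv2.resize(im[150:290,290:440],None,fx=5,fy=4.2,interpolation=cv2.INTER_CUBIC))
E
```

```text
[583.61931617 -45.76280706 175.52402178] 0.10304853217617238 6.025 [ 0.20190498  0.39248414 -0.69433884] 0.993430670793978
```

View pics/w5.png

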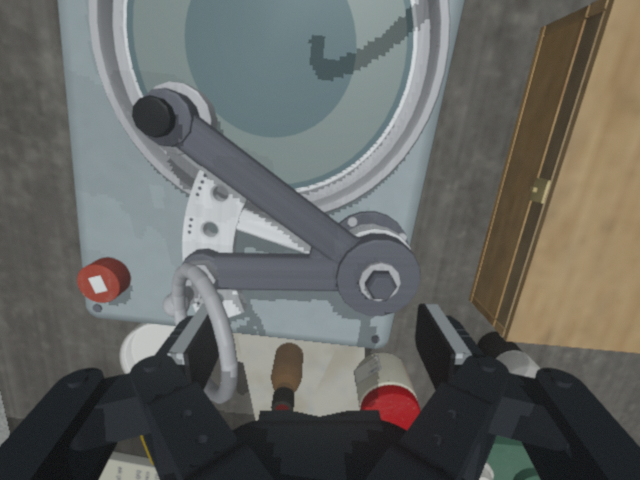

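View pics/s5z.png

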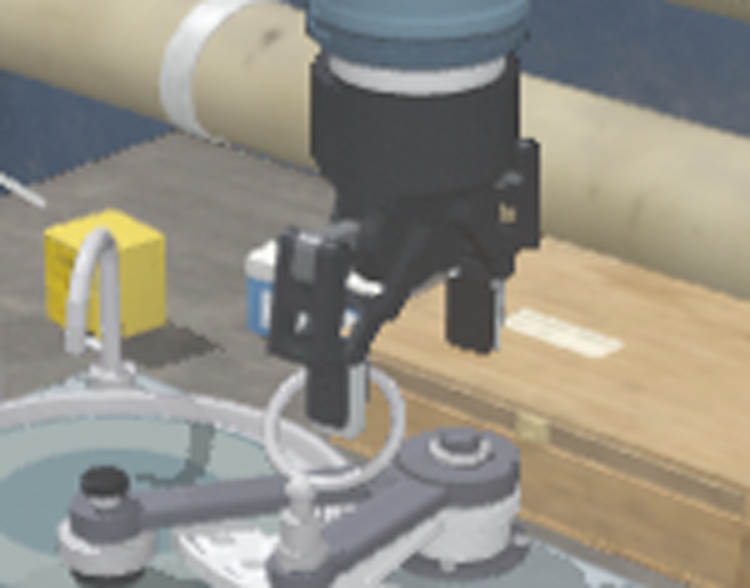

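>>> servo_tool([
  [0.002,0,0],
  [0.004,0,0],
  [0.005,0,0],
  [0.006,0,0],
  [0.006,0,0],
], jaw=[0.085,0.085,0.085,0.085,0.085], turn=[0,0,0,0,0])

```text
clock: 6.75
eef_pos: [588.9, -45.0, 175.0]
eef_rot: [0.999, 0.052, -0.001, -0.0]
force: [-3.9, 0.1, 1.0]
finger_gap: 1.0
```

>>> servo_tool([
  [0.0005,0,0],
  [0.001,0,0],
  [0.001,0,0],
  [0.001,0,0],
  [0.001,0,0],
], jaw=[0.085,0.085,0.085,0.085,0.085], turn=[0,0,0,0,0])

```text
clock: 7.38
eef_pos: [589.2, -44.8, 174.9]
eef_rot: [0.999, 0.052, -0.002, -0.0]
force: [-6.6, 0.3, 2.9]
finger_gap: 0.997
```

>>> servo_tool([
  [0.0005,0,0],
  [0.001,0,0],
  [0.0015,0,0],
  [0.002,0,0],
  [0.002,0,0],
], jaw=[0.085,0.085,0.085,0.085,0.085], turn=[0,0,0,0,0])

```text
clock: 8.0
eef_pos: [589.7, -44.6, 174.6]
eef_rot: [0.999, 0.052, -0.004, -0.0]
force: [-12.6, 0.3, 6.1]
finger_gap: 0.995
```

>>> servo_tool([
  [0,0,-0.001],
  [0,0,-0.002],
  [0,0,-0.003],
  [0,0,-0.003],
  [0,0,-0.003],
], jaw=[0.085,0.085,0.085,0.085,0.085], turn=[0,0,0,0,0])

```text
clock: 8.62
eef_pos: [589.4, -44.4, 175.7]
eef_rot: [0.999, 0.052, -0.004, -0.001]
force: [-9.9, -0.1, -4.2]
finger_gap: 0.997
```

>>> servo_tool([
  [0.001,0,-0.0],
  [0.002,0,-0.001],
  [0.002,0,-0.002],
  [0.002,0,-0.003],
  [0.002,0,-0.003],
], jaw=[0.085,0.085,0.085,0.085,0.085], turn=[0,0,0,0,0])

```text
clock: 9.25
eef_pos: [589.6, -44.3, 177.5]
eef_rot: [0.999, 0.052, -0.006, -0.001]
force: [-14.0, -2.6, -5.7]
finger_gap: 0.994
```

```bash
python3 - <<'E'
from ringfit import *
p,R,s=tool();print(p,R.as_matrix()[:,2],s["clock"],s["force"],s["ft_torque"])
im=grab_frame("scene")[:,:,::-1]; cv2.imwrite("pics/s6z.png",cv2.resize(im[210:290,320:410],None,fx=8,fy=7,interpolation=cv2.INTER_CUBIC))
E
```

```text
[589.61755339 -44.28517391 177.51798017] [-0.01235935  0.00133503 -0.99992273] 9.25 [-14.03688239  -2.62651082  -5.73104443] [-0.35514207  1.71729779  0.12554172]
```

View pics/s6z.png

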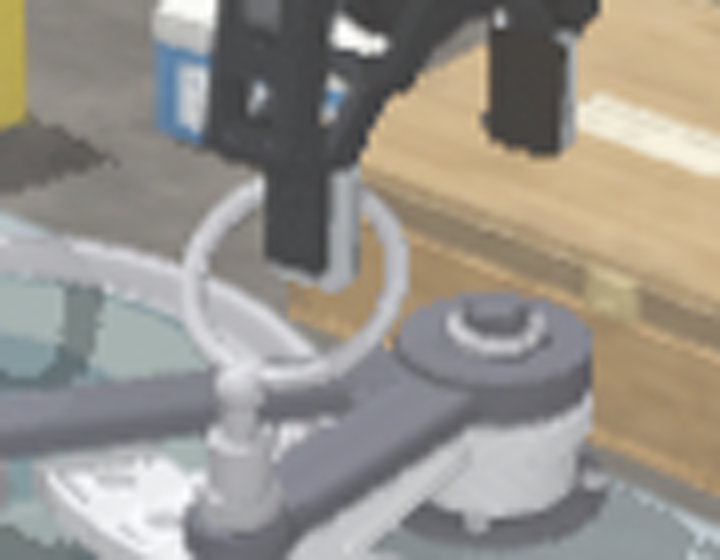

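>>> servo_tool([
  [0.0005,0,-0.001],
  [0.001,0,-0.002],
  [0.001,0,-0.003],
  [0.001,0,-0.004],
  [0.001,0,-0.004],
], jaw=[0.085,0.085,0.085,0.085,0.085], turn=[0,0,0,0,0])

```text
clock: 9.93
eef_pos: [589.7, -44.1, 180.9]
eef_rot: [0.999, 0.052, -0.007, -0.001]
force: [-17.0, -1.7, -6.6]
finger_gap: 0.994
```

```bash
python3 - <<'E'
from ringfit import *
p,R,s=tool();print(p,R.as_matrix()[:,2],s["clock"],s["force"],s["ft_torque"])
im=grab_frame("scene")[:,:,::-1]; cv2.imwrite("pics/s7z.png",cv2.resize(im[210:290,320:410],None,fx=8,fy=7,interpolation=cv2.INTER_CUBIC))
E
```

```text
[589.74021435 -44.12245641 180.94994581] [-0.01465451  0.00161931 -0.99989131] 9.925 [-17.00244719  -1.73415329  -6.63689352] [-0.37958207  2.04817257  0.07449071]
```

View pics/s7z.png

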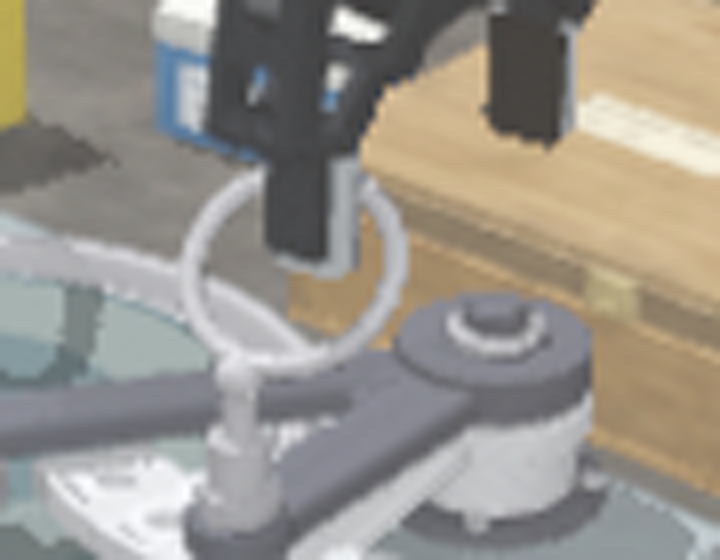

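>>> servo_tool([
  [0.0,0,-0.001],
  [0,0,-0.002],
  [0,0,-0.003],
  [0,0,-0.004],
  [0,0,-0.004],
], jaw=[0.085,0.085,0.085,0.085,0.085], turn=[0,0,0,0,0])

```text
clock: 10.6
eef_pos: [589.7, -43.7, 184.8]
eef_rot: [0.999, 0.052, -0.007, -0.002]
force: [-16.5, -0.5, -6.7]
finger_gap: 0.994
```

>>> servo_tool([
  [0.0,0,-0.001],
  [0,0,-0.002],
  [0,0,-0.003],
  [0,0,-0.004],
  [0,0,-0.004],
], jaw=[0.085,0.085,0.085,0.085,0.085], turn=[0,0,0,0,0])

```text
clock: 11.22
eef_pos: [589.7, -43.6, 188.7]
eef_rot: [0.999, 0.052, -0.007, -0.002]
force: [-17.1, -0.7, -8.0]
finger_gap: 0.996
```

```bash
python3 - <<'E'
from ringfit import *
p,R,s=tool();print(p,R.as_matrix()[:,2],yaw(),s["clock"],s["force"],s["ft_torque"])
im=grab_frame("scene")[:,:,::-1]; cv2.imwrite("pics/s8z.png",cv2.resize(im[210:290,320:410],None,fx=8,fy=7,interpolation=cv2.INTER_CUBIC))
E
```

```text
[589.69634435 -43.64203527 188.71814564] [-0.01487899  0.00244669 -0.99988631] 0.1031013068234582 11.225 [-17.0866188   -0.69227725  -7.96839296] [-0.09707154  1.97791192 -0.00691665]
```

View pics/s8z.png

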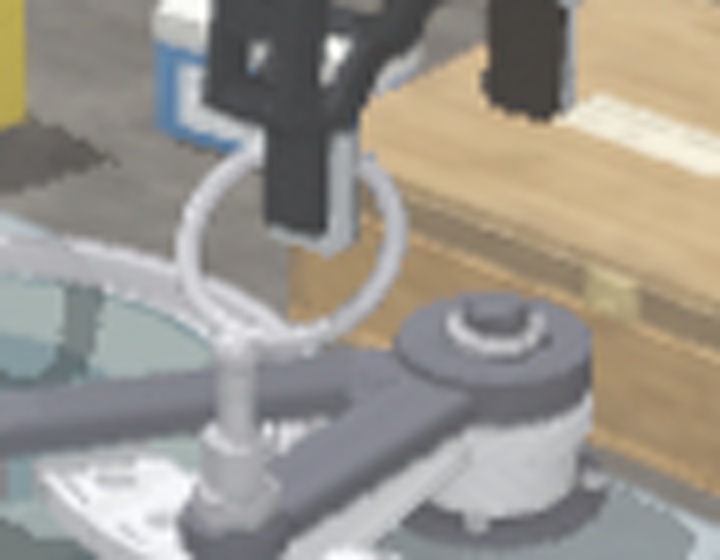

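>>> servo_tool([
  [0.0,-0.0003,0],
  [0,-0.0006,0],
  [0,-0.001,0],
  [0,-0.0014,0],
  [0,-0.0014,0],
], jaw=[0.085,0.085,0.085,0.085,0.085], turn=[0.01,0.02,0.035,0.05,0.05])

```text
clock: 11.9
eef_pos: [589.8, -42.0, 188.7]
eef_rot: [1.0, 0.026, -0.007, -0.002]
force: [-15.9, 0.8, -8.1]
finger_gap: 0.995
```

```bash
python3 - <<'E'
from ringfit import *
p,R,s=tool();print(p,R.as_matrix()[:,2],yaw(),s["clock"],s["force"],s["ft_torque"])
im=grab_frame("scene")[:,:,::-1]; cv2.imwrite("pics/s9z.png",cv2.resize(im[210:290,320:410],None,fx=8,fy=7,interpolation=cv2.INTER_CUBIC))
E
```

```text
[589.75673101 -41.96930459 188.70885808] [-0.01438286  0.00286776 -0.99989245] 0.05297810677514125 11.9 [-15.86113618   0.81729023  -8.14928087] [ 0.05403169  1.80833803 -0.03105087]
```

View pics/s9z.png

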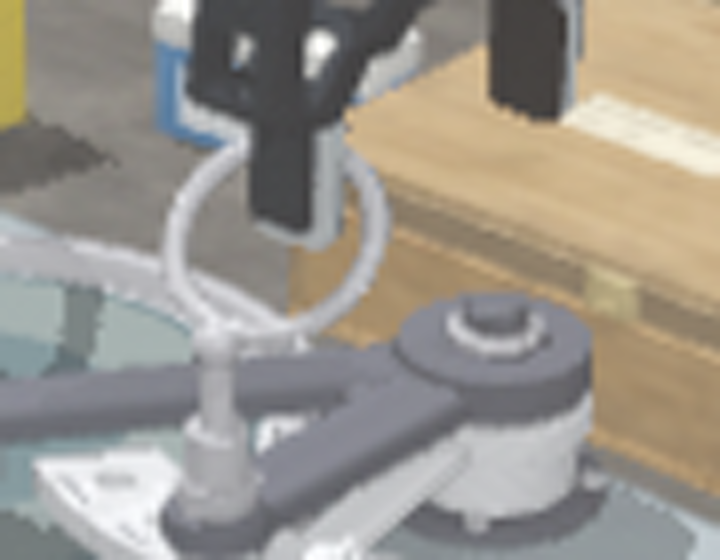

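>>> servo_tool([
  [0.0,-0.0007,0],
  [0,-0.0014,0],
  [0,-0.0021,0],
  [0.0001,-0.0028,0],
  [0.0001,-0.0028,0],
], jaw=[0.085,0.085,0.085,0.085,0.085], turn=[0.025,0.05,0.075,0.1,0.1])

```text
clock: 12.58
eef_pos: [590.2, -38.8, 188.9]
eef_rot: [1.0, -0.024, -0.007, -0.002]
force: [-14.9, 2.4, -8.0]
finger_gap: 0.997
```

```bash
python3 - <<'E'
from ringfit import *
p,R,s=tool();print(p,R.as_matrix()[:,2],yaw(),s["clock"],s["force"],s["ft_torque"])
im=grab_frame("scene")[:,:,::-1]; cv2.imwrite("pics/s10z.png",cv2.resize(im[210:290,320:410],None,fx=8,fy=7,interpolation=cv2.INTER_CUBIC))
im=grab_frame("wrist")[:,:,::-1]; cv2.imwrite("pics/w10.png",im)
E
```

```text
[590.15582434 -38.79957729 188.91431254] [-0.01325949  0.00333213 -0.99990654] -0.04701569649399793 12.575 [-14.87173139   2.36369344  -8.03155238] [ 0.22984421  1.57441815 -0.06184664]
```

View pics/s10z.png

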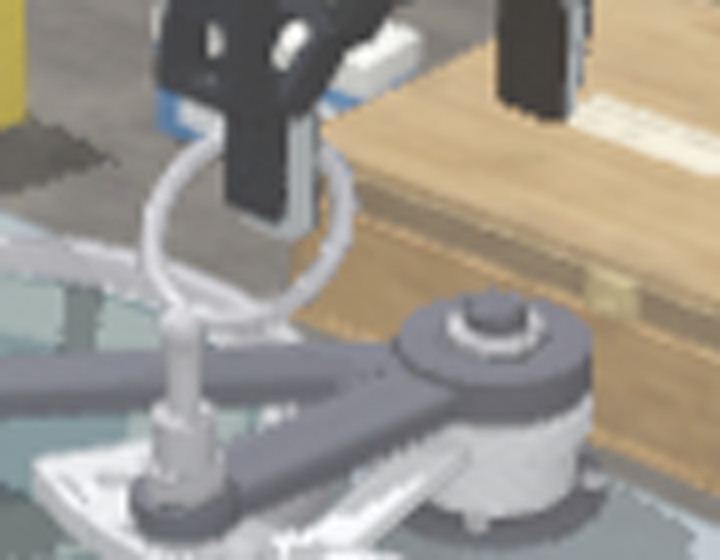

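View pics/w10.png

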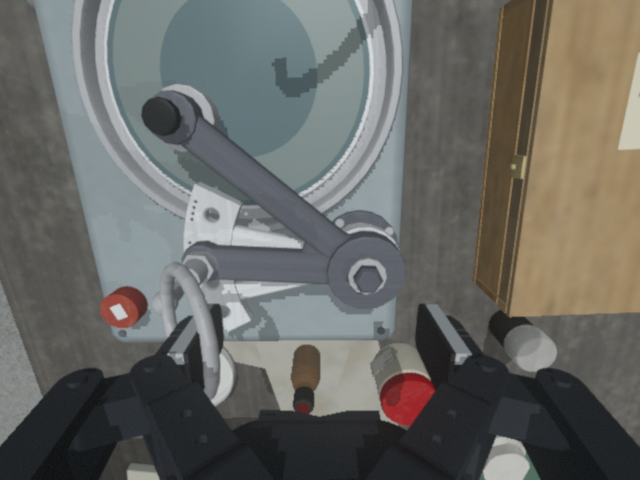

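```bash
python3 - <<'E'
from ringfit import *
def md(p,y,t=None):
    return np.array(p)
p5=np.array([583.62,-45.76,175.52]);c=np.cos(.10305);s_=np.sin(.10305)
R5=Rn.from_matrix(np.array([[c,s_,0],[s_,-c,0],[0,0,-1]]))
p,R,s=tool()
for (pp,RR,k,n) in((p5,R5,(155,117),(381,284)),(p,R,(160,117),(368,279))):
    K=wz(*k,140,pp,RR);N=wz(*n,136,pp,RR);d=K-N;print(K,N,np.linalg.norm(d[:2]),np.arctan2(d[1],d[0]))
E
```

```text
[500.19751115  33.00015206 140.        ] [617.09307473 -40.71991452 136.        ] 138.1999312649323 2.5789414681488214
[514.560962    52.55190298 140.        ] [618.00367319 -41.23646299 136.        ] 139.63041247844464 2.4051048631197816
```

>>> servo_tool([
  [0.0,-0.0004,0],
  [0,-0.0008,0],
  [0,-0.0012,0],
  [0,-0.0014,0],
  [0,-0.0014,0],
], jaw=[0.085,0.085,0.085,0.085,0.085], turn=[0.015,0.03,0.045,0.052,0.052])

```text
clock: 13.3
eef_pos: [590.4, -37.4, 189.0]
eef_rot: [0.999, -0.049, -0.006, -0.001]
force: [-13.9, 2.5, -8.5]
finger_gap: 0.996
```

```bash
python3 - <<'E'
from ringfit import *
p,R,s=tool();print(p,R.as_matrix()[:,2],yaw(),s["clock"],s["force"],s["ft_torque"])
np.savez("w11.npz",p=p,q=R.as_quat())
im=grab_frame("wrist")[:,:,::-1]; cv2.imwrite("pics/w11.png",im)
im=grab_frame("top")[:,:,::-1]; cv2.imwrite("pics/t11.png",cv2.resize(im[195:335,265:445],None,fx=4,fy=4,interpolation=cv2.INTER_CUBIC))
a=[cv2.imread(f"pics/{n}.png")[80:300,130:420] for n in("w5","w11")]
cv2.imwrite("pics/cmp.png",cv2.resize(np.hstack(a),None,fx=1.35,fy=1.35,interpolation=cv2.INTER_CUBIC))
E
```

```text
[590.44700426 -37.37175508 189.00726748] [-0.01265301  0.00326651 -0.99991461] -0.0986559288725297 13.3 [-13.92560935   2.53180772  -8.54027365] [ 0.24955538  1.5300308  -0.06634738]
```

View pics/w11.png

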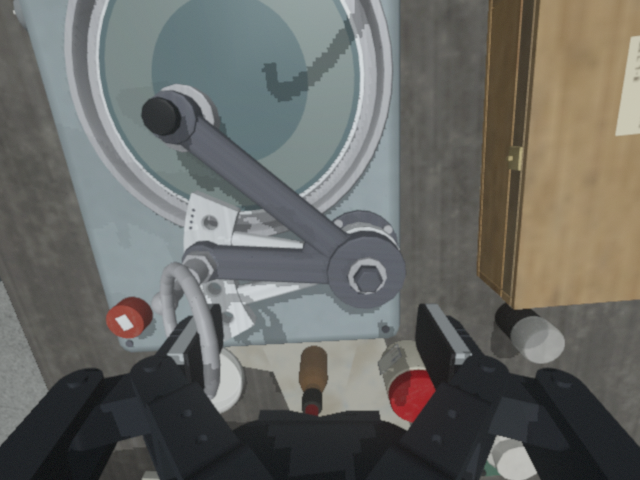

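View pics/t11.png

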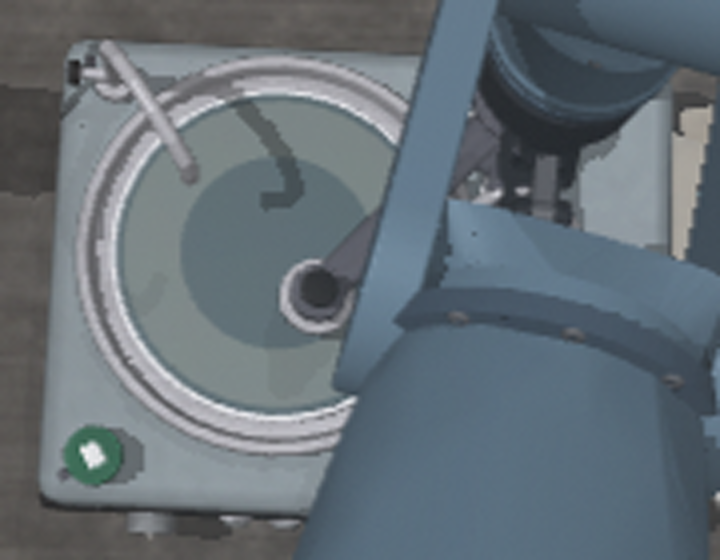

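```bash
python3 - <<'E'
from ringfit import *
d=np.load("w11.npz");p=d["p"];R=Rn.from_quat(d["q"])
K=wz(160,117,140,p,R);N=wz(368,279,136,p,R);v=K-N;print(K,N,np.arctan2(v[1],v[0])-2.5789)
N2=atz("top",396,218.25,136)
a=[np.arctan2(*(atz("top",u/4+265,w/4+195,140)-N2)[1::-1]) for u,w in((372,332),(320,290))];print("top",a[1]-a[0])
for h in((210,222),(213,287)):
    H=wz(*h,106,p,R);v=H-N;print(H,np.hypot(*v[:2]),np.arctan2(v[1],v[0])%6.283)
L=wz(203,265,143,p,R);v=L-N;print(L,np.hypot(*v[:2]),np.arctan2(v[1],v[0])%6.283)
im=cv2.imread("pics/w11.png");cv2.imwrite("pics/w11z.png",cv2.resize(im[170:350,150:310],None,fx=3.3,fy=3.3,interpolation=cv2.INTER_CUBIC))
E
```

```text
[519.65657632  57.7605821  140.        ] [618.12223823 -41.33236574 136.        ] -0.22588068817563123
top -0.22827631389455272
[521.26306578  -5.15997456 106.        ] 103.3931388929799 2.7841785602204614
[514.19316186 -51.04495627 106.        ] 104.38193008537078 3.2345907234986804
[526.23114489 -21.05021965 143.        ] 94.10280805997695 2.92435627314893
```

View pics/w11z.png

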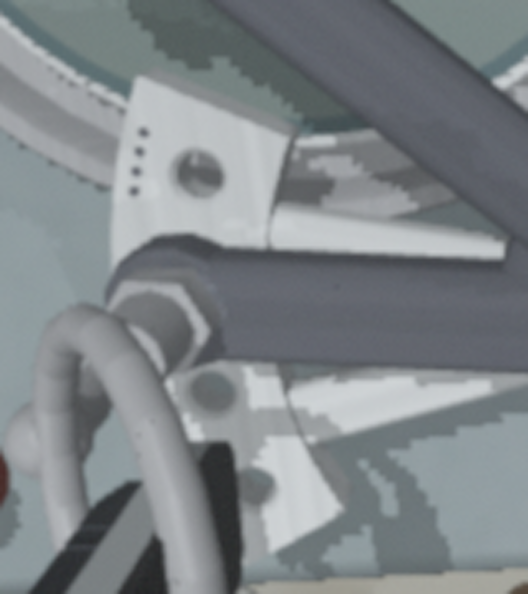

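>>> servo_tool([
  [0,0,0.0015],
  [0,0,0.003],
  [0,0,0.0045],
  [0,0,0.006],
  [0,0,0.006],
], jaw=[0.085,0.085,0.085,0.085,0.085], turn=[0,0,0,0,0])

```text
clock: 14.02
eef_pos: [590.5, -37.4, 183.1]
eef_rot: [0.999, -0.049, -0.006, -0.001]
force: [-13.4, 2.5, -6.3]
finger_gap: 0.996
```

>>> servo_tool([
  [0,0,0.0015],
  [0,0,0.003],
  [0,0,0.0045],
  [0,0,0.006],
  [0,0,0.006],
], jaw=[0.085,0.085,0.085,0.085,0.085], turn=[0,0,0,0,0])

```text
clock: 14.65
eef_pos: [590.5, -37.4, 177.4]
eef_rot: [0.999, -0.049, -0.006, -0.001]
force: [-14.7, 2.9, -6.2]
finger_gap: 0.995
```

```bash
python3 - <<'E'
from ringfit import *
p,R,s=tool();print(p,R.as_matrix()[:,2],yaw(),s["clock"],s["force"],s["ft_torque"])
im=grab_frame("scene")[:,:,::-1]; cv2.imwrite("pics/s12z.png",cv2.resize(im[210:290,320:410],None,fx=8,fy=7,interpolation=cv2.INTER_CUBIC))
E
```

```text
[590.48689165 -37.40709862 177.38083918] [-0.0123464   0.00317364 -0.99991874] -0.09863081339291904 14.65 [-14.71850786   2.89380389  -6.18055823] [ 0.34052566  1.64215151 -0.04737801]
```

View pics/s12z.png

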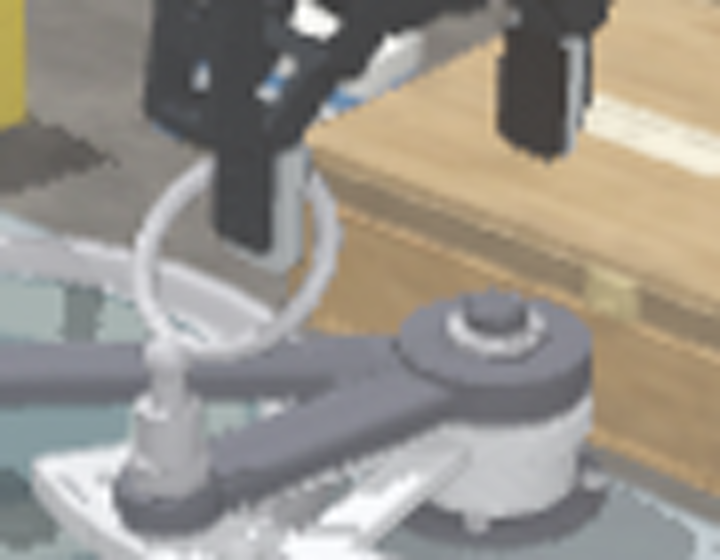

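>>> servo_tool([
  [0,0,0.0015],
  [0,0,0.0025],
  [-0.001,0,0.0025],
  [-0.002,0,0.0025],
  [-0.003,0,0.0025],
], jaw=[0.085,0.085,0.085,0.085,0.085], turn=[0,0,0,0,0])

```text
clock: 15.32
eef_pos: [590.0, -37.7, 176.4]
eef_rot: [0.999, -0.049, -0.003, -0.001]
force: [-4.4, 0.2, -4.8]
finger_gap: 0.996
```

>>> servo_tool([
  [-0.002,0,0],
  [-0.005,0,0],
  [-0.007,0,0],
  [-0.007,0,0],
  [-0.007,0,0],
], jaw=[0.085,0.085,0.085,0.085,0.085], turn=[0,0,0,0,0])

```text
clock: 15.95
eef_pos: [585.7, -38.0, 179.1]
eef_rot: [0.999, -0.05, 0.0, 0.0]
force: [-0.1, 0.8, -0.7]
finger_gap: 0.997
```

```bash
python3 - <<'E'
from ringfit import *
p,R,s=tool();print(p,R.as_matrix()[:,2],yaw(),s["clock"],s["force"],s["ft_torque"])
im=grab_frame("wrist")[:,:,::-1]; cv2.imwrite("pics/w13.png",im)
im=grab_frame("scene")[:,:,::-1]; cv2.imwrite("pics/s13z.png",cv2.resize(im[210:290,320:410],None,fx=8,fy=7,interpolation=cv2.INTER_CUBIC))
E
```

```text
[585.72176687 -38.01396478 179.13627411] [ 9.00634716e-04 -1.95112209e-04 -9.99999575e-01] -0.09908469442077937 15.95 [-0.09980229  0.76345449 -0.65991171] [ 0.03631146 -0.02936179 -0.06559041]
```

View pics/s13z.png

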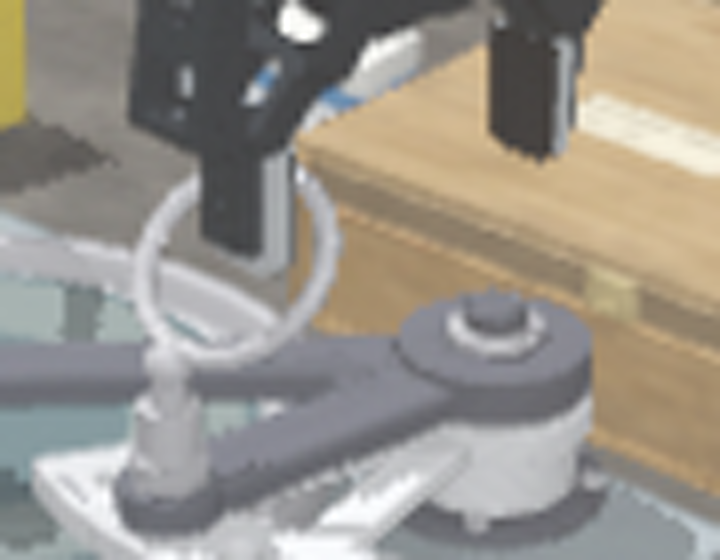

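View pics/w13.png

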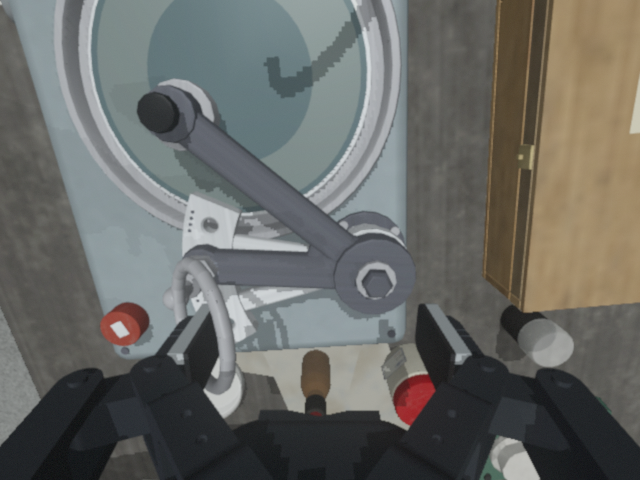

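>>> servo_tool([
  [0,0,-0.015],
  [0,0,-0.03],
  [0,0,-0.05],
  [0,0,-0.08],
  [0,0,-0.11],
], jaw=[0.085,0.085,0.085,0.085,0.085], turn=[0,0,0,0,0])

```text
clock: 16.68
eef_pos: [585.6, -37.9, 291.1]
eef_rot: [0.999, -0.049, 0.001, 0.0]
force: [0.7, -0.5, 0.7]
finger_gap: 0.994
```

>>> servo_tool([
  [-0.02,-0.01,-0.01],
  [-0.06,-0.02,-0.03],
  [-0.09,-0.03,-0.03],
  [-0.09,-0.03,-0.03],
  [-0.09,-0.03,-0.03],
], jaw=[0.085,0.085,0.085,0.085,0.085], turn=[0,0,0,0,0])

```text
clock: 17.3
eef_pos: [499.5, 0.6, 319.8]
eef_rot: [0.999, -0.049, 0.001, 0.0]
force: [-0.2, 0.1, -0.8]
finger_gap: 0.991
```

```bash
python3 - <<'E'
from ringfit import *
ms={}
p,R,s=tool();print(p,s["clock"],s["force"])
im=grab_frame("wrist")[:,:,::-1].copy(); cv2.imwrite("pics/w14.png",im)
r=trace("wrist","pull_ring");print([(d["confidence"],d["box"]) for d in r]);ms["wrist"]=r[0]["mask"]
ims=grab_frame("scene")[:,:,::-1]; cv2.imwrite("pics/s14z.png",cv2.resize(ims[210:290,300:400],None,fx=8,fy=7,interpolation=cv2.INTER_CUBIC))
r=trace("scene","pull_ring");print([(d["confidence"],d["box"]) for d in r]);ms["scene"]=r[0]["mask"]
x0=[533,-31,180,-.12]
print(fit(ms,x0,p,R,.1,False)); print(fit({"scene":ms["scene"]},x0,p,R,20,False))
m0=np.load("m0.npz")["scene_pull_ring"]
print("initial scene-only",fit({"scene":m0},[534.3,-51,180,.105],p,R,20,False))
E
```

```text
[499.45560138   0.58242673 319.84603944] 17.3 [-0.17027856  0.06134805 -0.77714831]
[(0.66, [337.7, 232.4, 56.9, 67.0])]
[(0.6, [336.6, 232.8, 24.4, 25.6])]
(array([ 5.34868825e+02, -3.14360533e+01,  1.80339208e+02, -1.32721947e-01]), np.float64(3.009200309772485))
(array([ 5.44726350e+02, -2.38326223e+01,  1.73743894e+02, -1.20411785e-01]), np.float64(0.8823446038861223))
initial scene-only (array([ 5.41361055e+02, -4.56855067e+01,  1.75896250e+02,  1.04041499e-01]), np.float64(0.5629609804545717))
```

View pics/s14z.png

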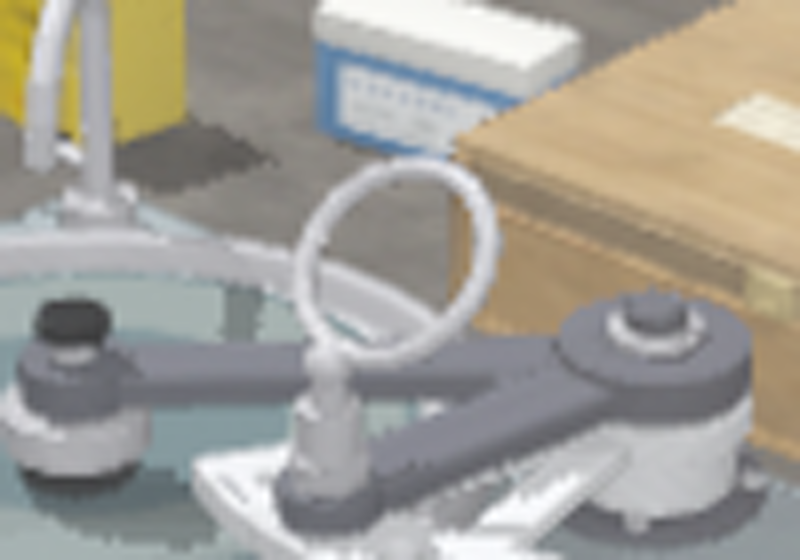

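View pics/w14.png

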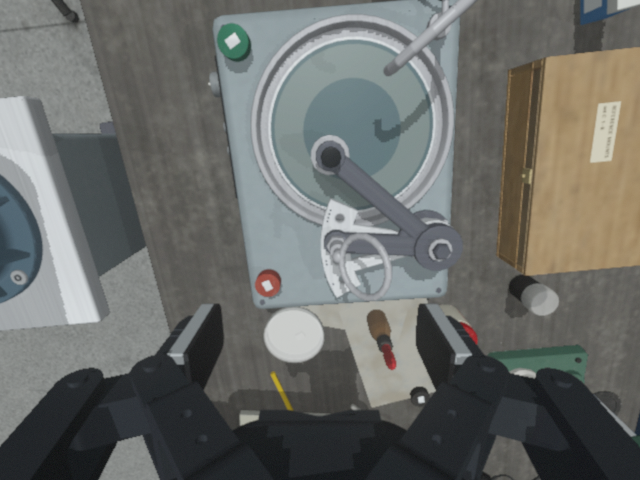

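```bash
python3 -c "
from plant import *
print(job_done())"
```

```text
the job is handed in; nothing more can be done
None
```

The specimen arm is now one hole further in, with the index pin home in that hole, and I handed the job in at about 17 s. `job_done()` gives no verdict, so the checks below are my own.

**What I did:** The tool can only point straight down, so nothing could reach up under the wire. I lowered one open finger through the ring from the front and pressed its pad lightly backward against the top wire. Friction then lifted the pin about 13 mm. I swung the arm about the column, lowered it into the next hole, backed the finger off and withdrew upward. Nothing was gripped. The highest force I read was about 19 N, against the 30 N limit.

**Checks before lowering:** The wrist and top cameras put the swing at 0.226 and 0.228 rad; the target is 0.227.

**Last checks:**
- **Pin:** A combined fit of the wrist and scene views puts the ring centre at 180.3 mm; with the pin home it should be 180 mm. The pin shaft also looks fully down in the pictures.
- **Robot:** It stands clear of everything, and the force reading is at noise level.
- **Surroundings:** The mounts and other objects that show in the last pictures look undisturbed, but I did not measure them.

**Disagreement:** A fit of the ring from the scene camera alone gave 174 mm. The same fit gave 176 mm at the start, when the pin was known to be home, so I put this down to that camera's weak depth. The roughly 2 mm difference between those two readings is more than the 1.5 mm tolerance, so that camera alone does not confirm the pin depth.

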